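# Build up the slatted pan stand

## Task

Put the knock-down bamboo pan stand together on the counter: take the notched slats out of the drying rack and lay the two long ones, on edge, across the rails of the stand's foot, then the two short ones crosswise on top of the long ones. Every slat must drop fully home in its notches, so feel for them: the rails may have slid a little on the foot. Leave the mug, the soap bottle and the jar where they stand.

Things in the scene. Friction and masses are not known exactly. Their poses are not given: they have to be found in the camera images.
- foot: the stand's foot: dark wooden board 200 (x) x 190 (y) x 12 mm, fixed to the counter, with a small stop block (30 mm tall, counter to top) past each rail end; origin at the centre of its underside, z up. It carries two bamboo rails along its x, like short slats on edge.
- rails_mid (a point): point fixed to the foot, 52 mm up its axis, at the height of the rails' top edges. Rails: 140 mm long (x), 14 thick, 40 tall, at y = +-62 mm, with notches 19 wide, 9 deep in the upper edge at +-45 mm from the rails' own middle. Joined as one piece they slide stiffly (18 N) along x and start shifted up to 8 mm either way from this point; this shift is not reported: see it or feel for it.
- long_level (a point): point fixed to the foot, 54 mm up: height of a long slat's centre when home. A long slat lies along the foot's y, its lower notches astride the rails and sunk in their upper notches. Its centre is at 63 mm while it rides on the rails beside their notches (it can be slid along x, lightly pressed, till it drops in), 72 mm when no notch engages. Notch play 5 mm in all.
- short_level (a point): point fixed to the foot, 76 mm up: height of a short slat's centre when home. A short slat lies along the foot's x right above a rail (y = +-62 mm), its lower notches astride the two long slats and sunk in their upper notches; it shares the rails' shift in x. Its centre is at 85 or 94 mm when not home.
- rack: drying rack fixed to the counter, 100 (x) x 302 (y) mm; origin at the centre of its footprint, z up. Two steel bars along y carry grey saddles at x = +-28 mm (10 wide, nothing between). Four slots at y = -102, -34, 34, 102 mm, each holding a slat along x, centre 55 mm up, leaning towards +y.
- long_a: long notched slat, 170 mm long, 14 mm thick (y), 40 tall (z), bare bamboo, about 50 g; one of two alike. Origin at its centre, x along its length, z up. Square notches 19 mm wide, 9 deep in upper and lower edge at x = +-62 mm. Starts on edge in any rack slot, leaning 0.42 rad towards the rack's +y: lean the tool alike, grasp the 14 mm at mid-length, lift along its z. Same either way round.
- long_b: long notched slat, 170 mm long, 14 mm thick (y), 40 tall (z), bare bamboo, about 50 g; one of two alike. Origin at its centre, x along its length, z up. Square notches 19 mm wide, 9 deep in upper and lower edge at x = +-62 mm. Starts on edge in any rack slot, leaning 0.42 rad towards the rack's +y: lean the tool alike, grasp the 14 mm at mid-length, lift along its z. Same either way round.
- short_a: short notched slat, 140 mm long, 14 mm thick (y), 40 tall (z), bare bamboo, about 50 g; one of two alike. Origin at its centre, x along its length, z up. Square notches 19 mm wide, 9 deep in upper and lower edge at x = +-45 mm. Starts on edge in any rack slot, leaning 0.42 rad towards the rack's +y: lean the tool alike, grasp the 14 mm at mid-length, lift along its z. Same either way round.
- short_b: short notched slat, 140 mm long, 14 mm thick (y), 40 tall (z), bare bamboo, about 50 g; one of two alike. Origin at its centre, x along its length, z up. Square notches 19 mm wide, 9 deep in upper and lower edge at x = +-45 mm. Starts on edge in any rack slot, leaning 0.42 rad towards the rack's +y: lean the tool alike, grasp the 14 mm at mid-length, lift along its z. Same either way round.
- mug: white mug, 80 mm across, 95 mm tall, a bystander; origin at the centre of its base
- soap: steel soap bottle, 64 mm across, 120 mm tall, a bystander; origin at the centre of its base
- jar: amber glass jam jar with a steel lid, 70 mm across, 100 mm tall, a bystander; origin at the centre of its base

How it is judged:
By the outcome, as a careful person would: the job done as asked, in the order asked, and still so for the second after the job is handed in, with the robot touching nothing.
It also fails if it takes over 72 s, if anything falls off the work surface, if the arm or the gripper's body presses on something with over 40 N, if the wrist force passes 120 N, or if a joint passes its speed limit or range.

## Robot

A 6-joint arm with a two-finger parallel gripper is mounted at the origin on the work surface. World frame = base frame: x ahead of the robot, y to its left, z up, the work surface at z = 0. Lengths are in m, angles in rad, forces in N, time in s.
With the tool pointing down it reaches from about 0.3 to 0.875 m from the base axis. Payload 6.4 kg.
Tool frame: the origin (TCP) lies at the very end of the fingers, on their centre line; the grasp point (between the pads) lies 19 mm behind it; z points along the fingers, y is the line along which they close (so a half turn about z gives the same grasp; the last joint's range is limited). The gripper opens to 85 mm and grips with 20 to 120 N. Pads are 22 mm wide; open, the fingers measure 114 mm over their backs; the gripper's body (76 mm by 85 mm) begins 54 mm behind the grasp point. The pads swing forward as they close: fully open they stand 13 mm farther back than shut.
Start: joints at [0.897, 0.181, 1.607, -0, 1.354, -0.206], TCP at [0.259, 0.513, 0.231] pointing down, gripper open.
Joint ranges: [-2.99, 2.99], [-0.89, 2.07], [0.3, 2.58], [-1.14, 4.28], [0, 2.63], [-3.12, 3.12]. Speed limits (rad/s): [2.57, 2.57, 3.01, 3.14, 3.14, 3.14].

## Interface

Orientations are given as a unit quaternion [w, x, y, z].
In Python, from bench import ctrl, eyes, ticket gives the robot as it stands (ctrl), with the cameras (eyes) and the job (ticket).
- The arm moves only by the shell command python3 jog.py FILE, which reads ROWS from the file FILE. ROWS is a JSON object whose key "offsets" holds a list of rows, 1 to 10 of them, each of 7 numbers: dx, dy, dz in mm, then a rotation vector rx, ry, rz in units of 0.2 rad, then the opening from 0.0 (shut) to 1.0 (fully open); each row is the pose to reach, as a shift and turn from the pose commanded when the command began, along the tool's axes at that moment; what a row does not reach only later rows make up. A row lasts 1/8 s, in which the tool goes at most 0.0625 m and 0.188 rad, less where a joint would pass 70% of its speed; a pose out of reach is approached as far as the arm can. The fingers move at their own pace and stop on an object; the grip force is fixed at half the most. Time passes only in rows, so rows that do not move let the fingers close. It prints the time, the measured TCP pose, the force, the opening and the grip force at its end. Input that does not fit is refused with a message, and nothing moves.
- ctrl.get_obs(): the state, without advancing time (a new reading comes with each control period).
- eyes.camera(name): name is "scene" or "top"; returns the picture (400x640x3 uint8, blue, green, red); there is no depth.
- eyes.camera_params(name): a dict with "fovy" (degrees; the focal length in pixels is half the picture's height over the tangent of half this angle, whatever the lens; pixels are square), "cx", "cy" (the principal point, pixels), "view" (4x4, takes a point from world to camera coordinates). Camera axes: x right, y up, looking along -z (the intrinsics and any distortion apply to the point x, -y, -z); pixel columns grow to the right and rows downward; lengths in m; the calibration is good to about 2 mm. A picture is of the moment at which its call begins. camera_params takes no time and is no camera call.
- ticket.hand_in(): hands the job in; it is judged then, once.
The state is a dict: "time_s": time; "q": joint angles; "dq": joint speeds; "joint_efforts": joint torques, N m; "eef_pos": TCP position; "eef_rot": TCP orientation; "wrist_force": force on the tool from outside, world axes, zero at the start; "torque": the same for the moment, N m; "opening": opening from 0.0 (shut) to 1.0 (fully open); "grasp_force": force on a finger pad.
Only numpy, scipy, OpenCV 4.12 (cv2) and the standard library are available. Lean on these libraries where they do the work, as an engineer would, in place of code of your own. Each camera call takes 0.05 s, during which the arm holds its last target. There are 200 camera calls.

## Working session

There is one attempt and no reset: what is moved stays moved. The work goes in short steps, Python scripts to look and compute and a shell command to move; the robot and the scene stay as the last step left them, time stands still between calls to the robot, and variables do not carry over. Pictures are saved under pics/ and viewed, at most 10 in all, crops included, and the job is handed in when it is done.

```bash
ls; mkdir -p pics
python3 - <<'E'
from bench import ctrl, eyes, ticket
import cv2,numpy as np
for n in("scene","top"):
    im=eyes.camera(n); cv2.imwrite(f"pics/{n}0.png",im)
    p=eyes.camera_params(n); print(n,{k:(np.round(v,4).tolist() if k=="view" else v) for k,v in p.items()})
o=ctrl.get_obs(); print(o)
E
```

```text
bench.py
jog.py
pics
scene {'fovy': 52.15424803316458, 'cx': 316.1779015713406, 'cy': 200.24501247258252, 'view': [[0.6562, 0.7545, -0.0106, -0.3965], [-0.4083, 0.3668, 0.8359, 0.1987], [0.6346, -0.5442, 0.5488, -1.4928], [0.0, 0.0, 0.0, 1.0]]}
top {'fovy': 46.962554410882696, 'cx': 324.89478613663687, 'cy': 196.28418254834287, 'view': [[-0.0037, -0.9997, -0.0229, 0.0214], [0.995, -0.0059, 0.0993, -0.6114], [-0.0994, -0.0224, 0.9948, -1.1205], [0.0, 0.0, 0.0, 1.0]]}
{'time_s': 0.1, 'q': array([ 8.96710166e-01,  1.81500251e-01,  1.60790367e+00, -8.14706846e-06,
        1.35380829e+00, -2.06288438e-01]), 'dq': array([ 0.00109713, -0.00309464, -0.00306517, -0.0003735 ,  0.00064681,
        0.00056304]), 'joint_efforts': array([-7.35036210e-04, -4.45878518e+01, -3.52239847e+01, -2.65666249e-04,
        4.08475680e-03,  3.49164281e-05]), 'eef_pos': array([0.25894195, 0.51283471, 0.23045751]), 'eef_rot': array([-3.41456591e-04,  2.31771039e-01,  9.72770029e-01, -7.34280509e-04]), 'wrist_force': array([-0.70831094, -0.16994035,  0.4421241 ]), 'torque': array([ 0.0035771 , -0.00227501,  0.01064535]), 'grasp_force': 0.0, 'opening': 0.9997888789261935}
```

View pics/top0.png

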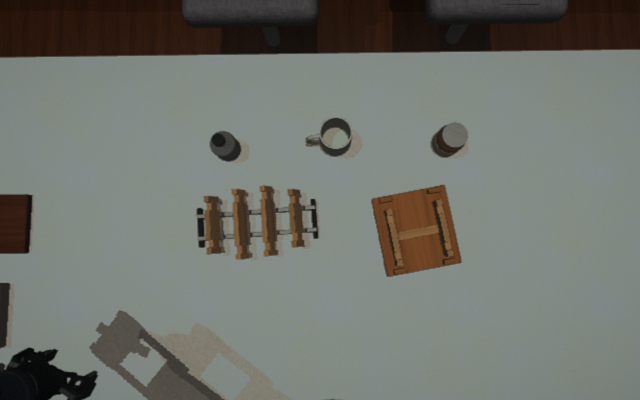

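View pics/scene0.png

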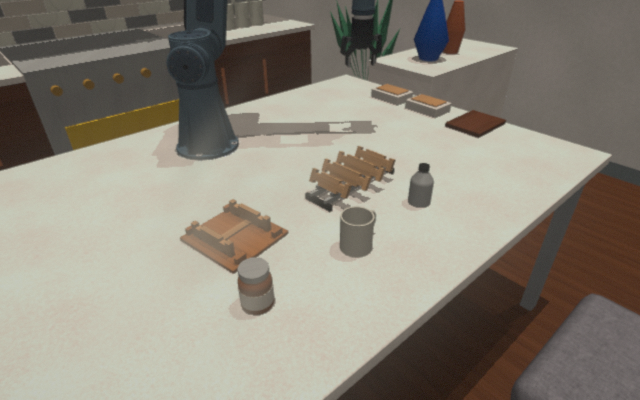

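The top view shows the rack slats at columns about 213, 240, 268 and 296 (short, long, long, short) near row 222. The foot is at about (417, 230), turned some 10°. In the scene view the rack is near (350, 175) and the foot near (235, 235). I'll enlarge both next.

Run:
```python
import cv2,numpy as np
t=cv2.imread("pics/top0.png");s=cv2.imread("pics/scene0.png")
def c(im,x,y,w,h,k):
    return cv2.resize(im[y:y+h,x:x+w],None,fx=k,fy=k,interpolation=cv2.INTER_CUBIC)
a=np.vstack([np.hstack([c(t,190,175,133,100,3),c(t,360,175,133,100,3)]),np.hstack([c(s,285,125,133,100,3),c(s,170,180,133,100,3)])])
cv2.imwrite("pics/crop1.png",a)
```

```text
(no output)
```

View pics/crop1.png

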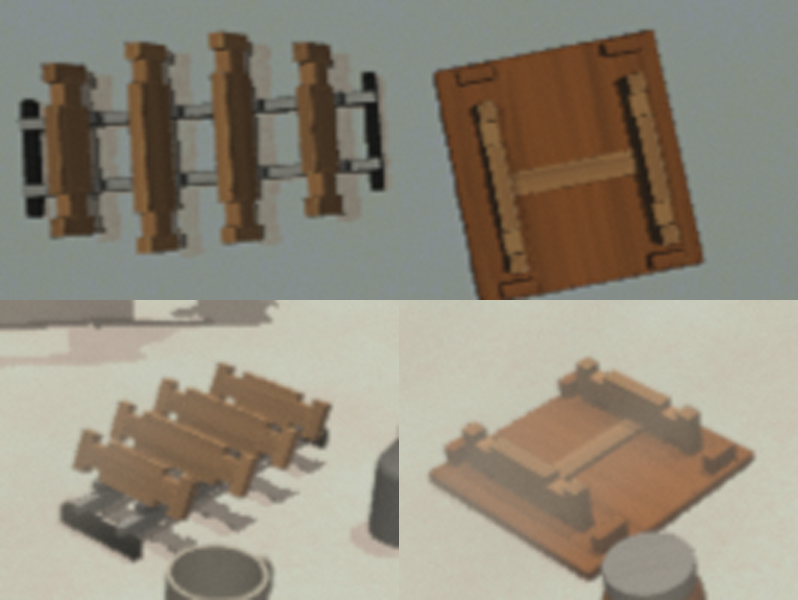

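The enlargement shows the slats' −y broad faces turned up, so they lean towards world +y and the rack yaw is small. The foot's rails run along world x with yaw about 0.2. Slat order from +y to −y is short, long, long, short. Now I'll measure.

```bash
cat > h.py <<'E'
import cv2,numpy as np
from bench import ctrl, eyes, ticket
from scipy.spatial.transform import Rotation as R
def cam(n):
    p=eyes.camera_params(n);V=np.array(p["view"]);f=200/np.tan(np.radians(p["fovy"])/2)
    return p,V,f
def ray(n,uv):
    p,V,f=cam(n);uv=np.asarray(uv,float)
    d=np.array([(uv[0]-p["cx"])/f,-(uv[1]-p["cy"])/f,-1]);Rm=V[:3,:3]
    return -Rm.T@V[:3,3],Rm.T@d
def plane(n,uv,z):
    c,d=ray(n,uv);return c+d*(z-c[2])/d[2]
def tri(a,b):
    c1,d1=ray("top",a);c2,d2=ray("scene",b)
    s=np.linalg.lstsq(np.c_[d1,-d2],c2-c1,rcond=None)[0]
    P,Q=c1+s[0]*d1,c2+s[1]*d2
    return (P+Q)/2,np.linalg.norm(P-Q)
def proj(n,X):
    p,V,f=cam(n);c=V[:3,:3]@X+V[:3,3];return np.array([p["cx"]+f*c[0]/-c[2],p["cy"]-f*c[1]/-c[2]])
E
python3 - <<'E'
from h import *
t=cv2.imread("pics/top0.png");hsv=cv2.cvtColor(t,cv2.COLOR_BGR2HSV)
for p in [(213,222),(207,222),(417,205),(420,231),(394,235),(260,223),(228,200),(250,300),(265,200)]:print(p,hsv[p[1],p[0]])
m=((hsv[...,0]<25)&(hsv[...,1]>80)&(hsv[...,2]>50)).astype(np.uint8)
m[:,:190]=0;m[:170]=0;m[290:]=0
n,l,st,c=cv2.connectedComponentsWithStats(m)
for i in range(1,n):
    if st[i,4]<200:continue
    cn=max(cv2.findContours((l==i).astype(np.uint8),0,2)[0],key=cv2.contourArea);r=cv2.minAreaRect(cn)
    z=.055 if r[0][0]<340 else .012
    print(st[i],np.round(r[0],1),np.round(r[1],1),round(r[2],1),"ctr",plane("top",r[0],z).round(4),"cent",plane("top",c[i],z).round(4))
    P=np.array([plane("top",q,z)[:2] for q in cv2.boxPoints(r)]);print(P.round(4).tolist())
# hand-picked crop points -> pixels
g=lambda u,v,ox,oy,cx,cy:((u-cx+.5)/3-.5+ox,(v-cy+.5)/3-.5+oy)
for z,(u,v) in [(.012,q) for q in[(434,72),(655,30),(703,262),(480,298)]]+[(.052,q) for q in [(473,107),(493,102),(510,272),(529,270),(622,77),(643,73),(660,245),(679,242)]]:
    print(z,plane("top",g(u,v,360,175,399,0),z).round(4))
E
```

```text
(213, 222) [ 15 124  66]
(207, 222) [ 15 138 109]
(417, 205) [ 12 169 113]
(420, 231) [ 15 141 123]
(394, 235) [ 15 139 123]
(260, 223) [ 79  14 141]
(228, 200) [ 57  16 141]
(250, 300) [ 68  14 141]
(265, 200) [ 15 129  79]
[ 372  185   89   91 5755] [416.  230.3] [79.4 75.9] 78.7 ctr [ 0.5262 -0.2096  0.012 ] cent [ 0.5259 -0.2083  0.012 ]
[[0.6063, -0.0979], [0.643, -0.2865], [0.4475, -0.3193], [0.4112, -0.1339]]
[260 186  17  70 826] [267.6 220.3] [69.4 13.1] 86.4 ctr [0.5511 0.1581 0.055 ] cent [0.5503 0.1577 0.055 ]
[[0.6353, 0.1803], [0.6371, 0.1481], [0.4681, 0.1362], [0.4662, 0.168]]
[232 189  17  70 868] [240.  223.4] [69.4 13.7] 86.6 ctr [0.5437 0.2256 0.055 ] cent [0.543  0.2255 0.055 ]
[[0.6281, 0.2488], [0.6299, 0.2149], [0.4607, 0.2027], [0.4588, 0.2361]]
[288 189  16  58 631] [295.4 217.3] [57.3 12. ] 85.2 ctr [0.558 0.09  0.055] cent [0.5571 0.0901 0.055 ]
[[0.627, 0.1107], [0.6293, 0.0814], [0.4899, 0.0696], [0.4876, 0.0985]]
[205 196  17  58 737] [212.3 224.3] [57.1 14.3] 86.7 ctr [0.5419 0.2937 0.055 ] cent [0.541  0.2936 0.055 ]
[[0.6111, 0.3168], [0.6129, 0.2815], [0.4736, 0.2708], [0.4718, 0.3057]]
0.012 [ 0.6066 -0.0988  0.012 ]
0.012 [ 0.6411 -0.2855  0.012 ]
0.012 [ 0.447  -0.3194  0.012 ]
0.012 [ 0.4179 -0.1344  0.012 ]
0.052 [ 0.5741 -0.1269  0.052 ]
0.052 [ 0.5781 -0.1432  0.052 ]
0.052 [ 0.4412 -0.1544  0.052 ]
0.052 [ 0.4427 -0.1696  0.052 ]
0.052 [ 0.5979 -0.2481  0.052 ]
0.052 [ 0.601  -0.2652  0.052 ]
0.052 [ 0.4623 -0.2748  0.052 ]
0.052 [ 0.4647 -0.29    0.052 ]
```

Run:
```python
from h import *
g=lambda u,v,ox,oy,cx,cy:((u-cx+.5)/3-.5+ox,(v-cy+.5)/3-.5+oy)
T=lambda u,v:g(u,v,360,175,399,0)
S=lambda u,v:g(u,v,170,180,399,300)
for nm,a,b in [("r2+x",(632,75),(576,489)),("r1+x",(483,105),(685,412)),("r1-x",(520,271),(583,363)),("board +x-y",(655,30),(592,574)),("board +x+y",(434,72),(752,455))]:
    p,e=tri(T(*a),S(*b));print(nm,p.round(4),round(e,4))
for nm,a,b in [("s4",(295.4,217.4),(134,472)),("l3",(267.6,220.6),(183,449)),("l2",(240,223.6),(232,424)),("s1",(212.3,224.5),(272,402))]:
    p,e=tri(a,g(*b,285,125,0,300));print(nm,p.round(4),round(e,4))
# board edges by line fit
t=cv2.imread("pics/top0.png");hsv=cv2.cvtColor(t,cv2.COLOR_BGR2HSV)
m=((hsv[...,0]<25)&(hsv[...,1]>80)&(hsv[...,2]>40)).astype(np.uint8);m[:,:350]=0;m[:170]=0;m[290:]=0
cn=max(cv2.findContours(m,0,1)[0],key=cv2.contourArea)[:,0]
P=np.array([plane("top",q,.012)[:2] for q in cn]);c=np.array([.5262,-.2096]);th=.185
for it in range(2):
    ex=np.array([np.cos(th),np.sin(th)]);ey=np.array([-ex[1],ex[0]]);u=(P-c)@ex;v=(P-c)@ey
    A=[];off=[]
    for a,b,h in((u,v,.1),(u,v,-.1),(v,u,.095),(v,u,-.095)):
        k=(abs(a-h)<.006)&(abs(b)<.08);q=np.polyfit(b[k],a[k],1);A.append(q[0]*(-1 if h in(.1,-.1) else 1));off.append(q[1])
    print(np.round(A,4),np.round(off,4));th+=np.mean(A);c=c+ex*(off[0]+off[1])/2+ey*(off[2]+off[3])/2
print("foot",c,th)
# rails along foot x by lightness: bamboo mask profile
c3=np.array([*c])
b=((hsv[...,1]<158)&(hsv[...,2]>105)&(m>0)).astype(np.uint8)
yy,xx=np.nonzero(b);Q=np.array([plane("top",q,.052)[:2] for q in zip(xx,yy)])
ex=np.array([np.cos(th),np.sin(th)]);ey=np.array([-ex[1],ex[0]]);u=(Q-c)@ex;v=(Q-c)@ey
for s in(1,-1):
    k=abs(v-s*.062)<.012;print("rail",s,np.percentile(u[k],[1,99]).round(4),np.percentile(v[k],[5,50,95]).round(4))
```

```text
r2+x [ 0.5983 -0.2587  0.0508] 0.0051
r1+x [ 0.5736 -0.1379  0.0529] 0.0071
r1-x [ 0.4421 -0.1624  0.0481] 0.0013
board +x-y [ 0.6429 -0.2838  0.0091] 0.0054
board +x+y [ 0.6068 -0.0996  0.0069] 0.001
s4 [0.5578 0.0901 0.0569] 0.0006
l3 [0.5514 0.1596 0.0524] 0.003
l2 [0.5464 0.2297 0.0521] 0.0091
s1 [0.5432 0.2962 0.0529] 0.0051
[ 0.0005  0.0006 -0.0008  0.0002] [ 0.0985 -0.0968  0.0937 -0.0926]
[ 0.0004  0.0005 -0.0009  0.0006] [ 0.0977 -0.0977  0.0932 -0.0932]
foot [ 0.52692255 -0.20891332] 0.18525917813890458
rail 1 [-0.0745  0.0625] [0.0548 0.0608 0.0666]
rail -1 [-0.0737  0.0611] [-0.0678 -0.0625 -0.0569]
```

Heights check out: rail tops about 0.051, board about 0.010 and slats about 0.053. The foot is at (0.527, −0.209) with yaw 0.185, and the rails are shifted about −6 mm. I'll write a helper that turns a target pose into tool-axis deltas, then go to a pre-grasp on long slat 3.

```bash
cat >> h.py <<'E'
F=np.array([.5269,-.2089]);TH=.185;PSI=.07
SL=dict(s1=(.5415,.2937),l2=(.5433,.2256),l3=(.5508,.1578),s4=(.5575,.0900))
def pose():
    o=ctrl.get_obs();w,x,y,z=o["eef_rot"];return np.array(o["eef_pos"]),R.from_quat([x,y,z,w]),o
def down(yaw,lean=0):   # tool x = -slat x, tool y = slat y, tool z = -slat z ; yaw of slat x
    return R.from_euler("z",yaw)*R.from_euler("x",-lean)*R.from_matrix([[-1,0,0],[0,1,0],[0,0,-1]])
def rackpose(s,up):     # up: slat-z of TCP relative to slat centre
    Q=down(PSI,.42);c=np.array([*SL[s],.055]);return c-Q.apply([0,0,1])*up,Q
def foot(x,y,z,yaw):    # foot coords of TCP, yaw of slat x rel. foot
    a=R.from_euler("z",TH);return np.array([*F,0])+a.apply([x,y,z]),down(TH+yaw)
def delta(P,Q):
    p,q,o=pose();print("d",(q.inv().apply(P-p)).round(4).tolist(),"r",(q.inv()*Q).as_rotvec().round(4).tolist())
def infoot():
    p,q,o=pose();a=R.from_euler("z",-TH);print("t",round(o["time_s"],2),"foot",(a.apply(p-[*F,0])*1000).round(1),"ffoot",a.apply(o["wrist_force"]).round(1),"open",round(o["opening"],3),"grip",round(o["grasp_force"],1))
E
python3 -c "
from h import *
delta(*rackpose('l3',.06))"
```

```text
d [-0.4081, -0.1641, 0.1208] r [0.4083, -0.1136, -0.5296]
```

The manual's scale: shifts go in mm and turns go in units of 0.2 rad. Converting my numbers, -0.29 m is -290, -0.06 m is -60, 0.29 rad is 1.45.

```bash
echo '{"offsets":[[-60,-24,0,0.3,-0.08,-0.375,0.5],[-120,-48,0,0.6,-0.16,-0.75,0.5],[-180,-70,0,0.9,-0.25,-1.15,0.5],[-230,-95,10,1.15,-0.325,-1.5,0.5],[-290,-120,20,1.45,-0.4,-1.85,0.5],[-350,-140,40,1.75,-0.5,-2.25,0.5],[-408.1,-164.1,80,2.0415,-0.568,-2.648,0.5],[-408.1,-164.1,120.8,2.0415,-0.568,-2.648,0.5],[-408.1,-164.1,120.8,2.0415,-0.568,-2.648,0.5],[-408.1,-164.1,120.8,2.0415,-0.568,-2.648,0.5]]}' > path.dat && python3 jog.py path.dat; python3 -c "
from h import *
delta(*rackpose('l3',.06));cv2.imwrite('pics/g1.png',np.hstack([cv2.resize(eyes.camera('scene')[80:230,250:450],None,fx=2,fy=2),cv2.resize(eyes.camera('top')[150:300,170:370],None,fx=2,fy=2)]))
delta(*rackpose('l3',-.014))"
```

```text
time_s: 1.35
eef_pos: [0.5498, 0.1833, 0.1117]
eef_rot: [0.008, -0.034, 0.978, -0.208]
wrist_force: [-0.1, -0.3, 0.9]
opening: 0.498
grasp_force: 0.0
d [0.0007, -0.0002, 0.0021] r [0.0013, 0.0017, -0.0005]
d [0.002, -0.0004, 0.0777] r [0.0022, 0.0049, -0.0009]
```

View pics/g1.png

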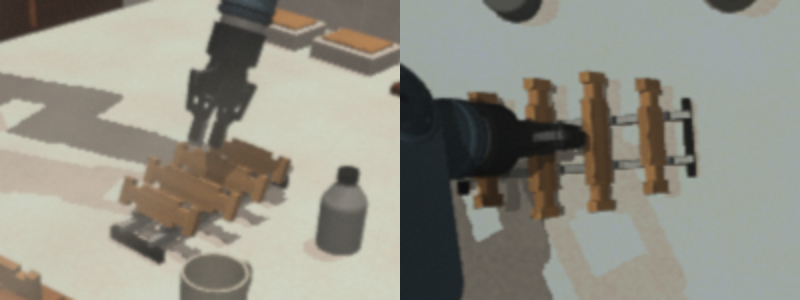

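The tool is aligned with long slat 3: in the right half, the fingertips are near (585, 137) and the slat near (597, 140). I'll descend along the tool's z, close and lift.

Converted, 0.074 m is 74, 0.055 m is 55.

```bash
echo '{"offsets":[[0,0,30,0,0,0,0.5],[0,0,55,0,0,0,0.5],[0,0,74,0,0,0,0.5],[0,0,74,0,0,0,0.5],[0,0,74,0,0,0,0],[0,0,74,0,0,0,0],[0,0,74,0,0,0,0],[0,0,74,0,0,0,0]]}' > path.dat && python3 jog.py path.dat; python3 -c "
from h import *
delta(*rackpose('l3',-.014))"
```

```text
time_s: 2.45
eef_pos: [0.5527, 0.152, 0.045]
eef_rot: [0.009, -0.034, 0.977, -0.209]
wrist_force: [-0.9, -4.9, 6.7]
opening: 0.157
grasp_force: 59.6
d [0.0015, 0.0013, 0.0025] r [-0.0011, 0.0026, -0.0007]
```

```bash
echo '{"offsets":[[0,0,-30,0,0,0,0],[0,0,-80,0,0,0,0],[0,0,-110,0,0,0,0],[0,0,-110,0,0,0,0]]}' > path.dat && python3 jog.py path.dat; python3 -c "
from h import *
infoot()
P,Q=foot(.039,0,.08,-np.pi/2);delta(P,Q)
p,q,o=pose();import math
r=(q.inv()*Q).as_rotvec();d=q.inv().apply(P-p)
for k in (.5,): print(q.inv().apply(np.array([P[0],0.0,.16])-p).round(3))
print(q.inv().apply(P+[0,0,.05]-p).round(4))"
```

```text
time_s: 2.95
eef_pos: [0.5505, 0.1993, 0.1469]
eef_rot: [0.011, -0.034, 0.978, -0.207]
wrist_force: [-0.2, 0.2, -1.2]
opening: 0.149
grasp_force: 59.4
t 2.95 foot [ 98.2 396.9 146.9] ffoot [-0.2  0.3 -1.2] open 0.149 grip 59.4
d [0.0145, -0.3397, 0.2234] r [-0.3342, 0.3095, 1.4332]
[-0.001 -0.188  0.069]
[ 0.0142 -0.3599  0.1776]
```

Converted, -0.36 m is -360, -0.28 m is -280, 1.433 rad is 7.165.

```bash
echo '{"offsets":[[1.6,-40,20,-0.185,0.17,0.795,0],[3,-80,40,-0.37,0.345,1.59,0],[5,-120,60,-0.555,0.515,2.39,0],[6,-160,80,-0.745,0.69,3.185,0],[8,-200,100,-0.93,0.86,3.98,0],[10,-240,118,-1.115,1.03,4.775,0],[11,-280,138,-1.3,1.205,5.575,0],[14.2,-360,177.6,-1.67,1.5475,7.165,0],[14.2,-360,177.6,-1.67,1.5475,7.165,0],[14.2,-360,177.6,-1.67,1.5475,7.165,0]]}' > path.dat && python3 jog.py path.dat;echo '{"offsets":[[0,0,0,0,0,0,0],[0,0,0,0,0,0,0]]}' > path.dat && python3 jog.py path.dat; python3 -c "
from h import *
infoot()
P,Q=foot(.039,0,.075,-np.pi/2);delta(P,Q)
cv2.imwrite('pics/p1.png',np.hstack([cv2.resize(eyes.camera('scene')[140:300,140:340],None,fx=2,fy=2),cv2.resize(eyes.camera('top')[140:300,320:520],None,fx=2,fy=2)]))"
```

```text
time_s: 4.2
eef_pos: [0.5609, -0.2067, 0.1261]
eef_rot: [-0.003, 0.642, 0.767, -0.003]
wrist_force: [-0.1, 1.1, -1.4]
opening: 0.152
grasp_force: 59.4
time_s: 4.45
eef_pos: [0.5622, -0.2022, 0.127]
eef_rot: [-0.002, 0.638, 0.77, -0.003]
wrist_force: [-0.9, 0.8, -0.6]
opening: 0.153
grasp_force: 59.4
t 4.45 foot [3.60e+01 1.00e-01 1.27e+02] ffoot [-0.8  0.9 -0.6] open 0.153 grip 59.4
d [-0.0, 0.0034, 0.052] r [-0.0079, 0.0008, 0.001]
```

View pics/p1.png

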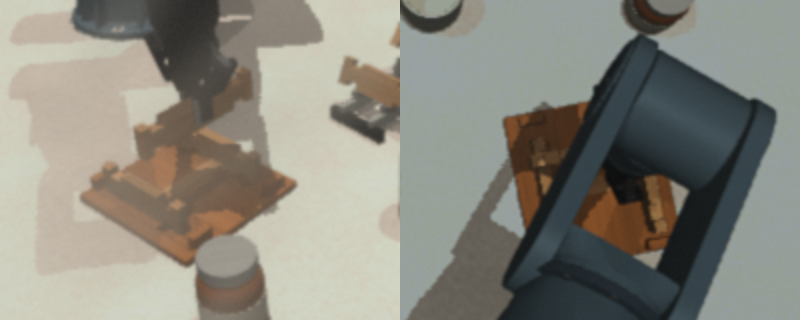

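The slat is in the hand across the foot, at about (195, 110) in the left half. The top view is blocked by the arm. I'll lower with feeling.

Converted, 0.064 m is 64, 0.058 m is 58, -0.008 rad is -0.04.

```bash
echo '{"offsets":[[0,3,30,-0.04,0,0.005,0],[0,3,58,-0.04,0,0.005,0],[0,3,64,-0.04,0,0.005,0],[0,3,64,-0.04,0,0.005,0]]}' > path.dat && python3 jog.py path.dat>/dev/null; python3 -c "
from h import *
infoot()";for i in 1 2 3; do echo '{"offsets":[[0,0,1.5,0,0,0,0],[0,0,3,0,0,0,0],[0,0,3,0,0,0,0]]}' > path.dat && python3 jog.py path.dat>/dev/null; python3 -c "
from h import *
infoot()"; done
```

```text
t 5.05 foot [38.7 -1.2 63.7] ffoot [-0.2 -0.5 -0.8] open 0.158 grip 59.4
t 5.42 foot [38.5 -1.8 60.9] ffoot [ 0.3 -0.2 -1.1] open 0.153 grip 59.4
t 5.8 foot [38.2 -1.5 57.2] ffoot [-0.3 -0.3 -0.7] open 0.153 grip 59.4
t 6.17 foot [38.2 -1.5 54.3] ffoot [-0.5  0.7 -0.6] open 0.153 grip 59.4
```

```bash
for i in 1 2 3 4 ; do echo '{"offsets":[[0,0,1.5,0,0,0,0],[0,0,3,0,0,0,0],[0,0,3,0,0,0,0]]}' > path.dat && python3 jog.py path.dat>/dev/null; python3 -c "
from h import *
infoot()"; done
```

```text
t 6.55 foot [38.3 -1.5 51.3] ffoot [-0.2  0.7 -1.1] open 0.158 grip 59.4
t 6.92 foot [38.3 -1.5 48.3] ffoot [-1.2  0.8 -0.6] open 0.154 grip 59.4
t 7.3 foot [38.3 -1.5 45.3] ffoot [-0.7 -0.5 -0.9] open 0.154 grip 59.4
t 7.67 foot [38.5 -1.7 43. ] ffoot [-1.3  0.7  4.5] open 0.157 grip 60.1
```

```bash
echo '{"offsets":[[0,0,1,0,0,0,0],[0,0,2,0,0,0,0]]}' > path.dat && python3 jog.py path.dat>/dev/null; python3 -c "
from h import *
infoot()"; echo '{"offsets":[[0,3,0,0,0,0,0],[0,3,0,0,0,0,0]]}' > path.dat && python3 jog.py path.dat>/dev/null; python3 -c "
from h import *
infoot()";echo '{"offsets":[[0,-5,0,0,0,0,0],[0,-6,0,0,0,0,0],[0,-6,0,0,0,0,0]]}' > path.dat && python3 jog.py path.dat>/dev/null; python3 -c "
from h import *
infoot()"
```

```text
t 7.92 foot [38.5 -1.8 42.9] ffoot [-9.2  7.3 25.1] open 0.154 grip 63.1
t 8.18 foot [41.3 -2.3 42.9] ffoot [-7.9  2.4 19.6] open 0.152 grip 62.2
t 8.55 foot [38.2 -2.9 43. ] ffoot [4.3 0.6 9.2] open 0.154 grip 60.9
```

```bash
echo '{"offsets":[[0,0,0,0,0,0,0],[0,0,0,0,0,0,0]]}' > path.dat && python3 jog.py path.dat>/dev/null; python3 -c "
from h import *
infoot()"; echo '{"offsets":[[0,-2,0,0,0,0,0],[0,-3,0,0,0,0,0],[0,-3,0,0,0,0,0]]}' > path.dat && python3 jog.py path.dat>/dev/null; python3 -c "
from h import *
infoot()"
```

```text
t 8.8 foot [38.2 -3.  43. ] ffoot [4.2 0.4 9.6] open 0.156 grip 60.9
t 9.18 foot [37.9 -3.  43.1] ffoot [16.   1.8  2. ] open 0.15 grip 59.9
```

```bash
echo '{"offsets":[[0,4,0,0,0,0,0],[0,8,0,0,0,0,0],[0,8,0,0,0,0,0]]}' > path.dat && python3 jog.py path.dat>/dev/null; python3 -c "
from h import *
infoot()"; echo '{"offsets":[[0,0,0,0,0,0,0.3],[0,0,0,0,0,0,0.35],[0,0,0,0,0,0,0.4],[0,0,-20,0,0,0,0.45],[0,0,-60,0,0,0,0.45],[0,0,-110,0,0,0,0.45],[0,0,-110,0,0,0,0.45]]}' > path.dat && python3 jog.py path.dat; python3 -c "
from h import *
infoot()
P,Q=rackpose('l2',.07);delta(P,Q);p,q,o=pose();print(q.inv().apply(P+[0,0,.06]-p).round(4),o['q'].round(2))"
```

```text
t 9.55 foot [40.8 -3.  43. ] ffoot [-5.9  1.8 17.3] open 0.154 grip 62.3
time_s: 10.42
eef_pos: [0.5701, -0.2047, 0.1572]
eef_rot: [0.006, 0.64, 0.769, 0.001]
wrist_force: [0.6, -0.5, 0.4]
opening: 0.449
grasp_force: 0.0
t 10.43 foot [ 43.3  -3.8 157.2] ffoot [ 0.5 -0.6  0.4] open 0.449 grip 0.0
d [0.4567, 0.0547, 0.0349] r [0.3437, -0.2923, -1.438]
[ 0.4562  0.0552 -0.0251] [-0.54  0.31  1.6  -0.    1.21 -0.72]
```

Converted, 0.4567 m is 456.7, 0.4 m is 400, -0.18 rad is -0.9.

```bash
echo '{"offsets":[[57,7,-3,0.215,-0.18,-0.9,0.45],[114,14,-6,0.43,-0.365,-1.8,0.45],[171,21,-10,0.645,-0.55,-2.7,0.45],[228,28,-13,0.86,-0.73,-3.6,0.45],[285,35,-16,1.075,-0.915,-4.5,0.45],[342,41,-20,1.29,-1.1,-5.4,0.45],[400,48,-20,1.5,-1.275,-6.3,0.45],[456.7,54.7,-10,1.7185,-1.4615,-7.19,0.45],[456.7,54.7,34.9,1.7185,-1.4615,-7.19,0.45],[456.7,54.7,34.9,1.7185,-1.4615,-7.19,0.45]]}' > path.dat && python3 jog.py path.dat>/dev/null;echo '{"offsets":[[0,0,0,0,0,0,0.45],[0,0,0,0,0,0,0.45]]}' > path.dat && python3 jog.py path.dat
python3 - <<'E'
from h import *
delta(*rackpose('l2',-.014))
# check long placed: top view bamboo mask near its top edge (z=.074)
t=eyes.camera("top");cv2.imwrite("pics/t2.png",t);s=eyes.camera("scene")
cv2.imwrite("pics/c2.png",np.hstack([cv2.resize(s[170:290,150:300],(500,400),interpolation=2),cv2.resize(t[175:285,360:475],(300,287),interpolation=2)[:,:,:] if 0 else cv2.resize(t[175:290,360:446],(300,400),interpolation=2)]))
E
```

```text
time_s: 11.92
eef_pos: [0.5393, 0.2555, 0.1172]
eef_rot: [0.004, -0.034, 0.978, -0.205]
wrist_force: [-0.2, 0.8, 0.3]
opening: 0.448
grasp_force: 0.0
d [-0.0025, -0.0028, 0.0831] r [0.0072, -0.0063, 0.0005]
```

View pics/c2.png

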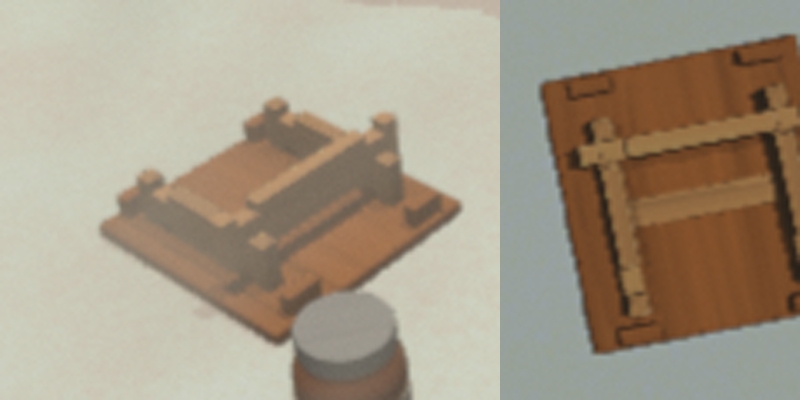

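The first long slat lies home across both rails: left half, about (250, 215) to (385, 125), with its top notches above the rails. I'll grasp the second.

Converted, -0.0028 m is -2.8, -0.0025 m is -2.5, 0.007 rad is 0.035.

```bash
echo '{"offsets":[[-2.5,-2.8,35,0.035,-0.03,0,0.45],[-2.5,-2.8,60,0.035,-0.03,0,0.45],[-2.5,-2.8,82,0.035,-0.03,0,0.45],[-2.5,-2.8,82,0.035,-0.03,0,0.45],[-2.5,-2.8,82,0.035,-0.03,0,0],[-2.5,-2.8,82,0.035,-0.03,0,0],[-2.5,-2.8,82,0.035,-0.03,0,0],[-2.5,-2.8,82,0.035,-0.03,0,0]]}' > path.dat && python3 jog.py path.dat; python3 -c "
from h import *
delta(*rackpose('l2',-.014))"; echo '{"offsets":[[0,0,-30,0,0,0,0],[0,0,-80,0,0,0,0],[0,0,-110,0,0,0,0],[0,0,-110,0,0,0,0]]}' > path.dat && python3 jog.py path.dat; python3 -c "
from h import *
P,Q=foot(-.0495,-.002,.13,-np.pi/2);delta(P,Q)"
```

```text
time_s: 13.02
eef_pos: [0.5431, 0.2188, 0.0434]
eef_rot: [0.006, -0.035, 0.977, -0.211]
wrist_force: [0.5, -10.3, 6.8]
opening: 0.154
grasp_force: 59.7
d [-0.0007, 0.0015, 0.0007] r [-0.0051, -0.0016, 0.0028]
time_s: 13.52
eef_pos: [0.5411, 0.2678, 0.1452]
eef_rot: [0.009, -0.036, 0.978, -0.207]
wrist_force: [0.2, -0.6, -0.6]
opening: 0.161
grasp_force: 59.8
d [0.0984, -0.4344, 0.2091] r [-0.3379, 0.3072, 1.4362]
```

```bash
echo '{"offsets":[[11,-48,23,-0.1875,0.17,0.8,0],[22,-96,46,-0.375,0.34,1.6,0],[33,-145,69,-0.565,0.51,2.4,0],[44,-193,92,-0.75,0.685,3.2,0],[55,-241,115,-0.94,0.855,4,0],[66,-290,138,-1.125,1.025,4.8,0],[77,-338,161,-1.315,1.195,5.6,0],[88,-386,185,-1.5,1.365,6.4,0],[98.4,-434.4,209.1,-1.69,1.535,7.18,0],[98.4,-434.4,209.1,-1.69,1.535,7.18,0]]}' > path.dat && python3 jog.py path.dat>/dev/null;echo '{"offsets":[[0,0,0,0,0,0,0],[0,0,0,0,0,0,0],[0,0,0,0,0,0,0]]}' > path.dat && python3 jog.py path.dat>/dev/null; python3 -c "
from h import *
infoot()
P,Q=foot(-.0495,-.002,.0615,-np.pi/2);delta(P,Q)"
```

```text
t 15.15 foot [-52.1  -2.1 128.2] ffoot [-0.1 -0.3 -0.3] open 0.153 grip 59.8
d [0.0003, 0.0031, 0.0667] r [-0.0075, 0.0021, 0.0014]
```

Converted, 0.0667 m is 66.7, 0.058 m is 58, -0.0075 rad is -0.0375.

```bash
echo '{"offsets":[[0,3.1,30,-0.0375,0.01,0.005,0],[0,3.1,58,-0.0375,0.01,0.005,0],[0,3.1,66.7,-0.0375,0.01,0.005,0],[0,3.1,66.7,-0.0375,0.01,0.005,0]]}' > path.dat && python3 jog.py path.dat>/dev/null; python3 -c "
from h import *
infoot()";for i in 1 2 3 4; do echo '{"offsets":[[0,0,2,0,0,0,0],[0,0,4,0,0,0,0],[0,0,4,0,0,0,0]]}' > path.dat && python3 jog.py path.dat>/dev/null; python3 -c "
from h import *
infoot()"; done
```

```text
t 15.65 foot [-49.9  -3.1  61.5] ffoot [ 0.2 -0.3 -0.3] open 0.149 grip 59.8
t 16.02 foot [-49.9  -4.   58. ] ffoot [-0.6  0.5 -0.2] open 0.158 grip 59.8
t 16.4 foot [-50.2  -3.6  53.4] ffoot [ 0.7 -0.4 -0.1] open 0.155 grip 59.8
t 16.77 foot [-50.   -4.   50.1] ffoot [-1.2 -0.7  6.1] open 0.154 grip 60.9
t 17.15 foot [-49.7  -4.3  49.4] ffoot [-10.6   9.6  36.8] open 0.149 grip 65.1
```

Converted, -0.0035 m is -3.5.

```bash
echo '{"offsets":[[0,0,-3.5,0,0,0,0],[0,0,-3.5,0,0,0,0]]}' > path.dat && python3 jog.py path.dat>/dev/null; python3 -c "
from h import *
infoot()";for i in 1 2 3; do echo '{"offsets":[[0,-0.7,0,0,0,0,0],[0,-1.5,0,0,0,0,0],[0,-1.5,0,0,0,0,0]]}' > path.dat && python3 jog.py path.dat>/dev/null; python3 -c "
from h import *
infoot()"; done
```

```text
t 17.4 foot [-49.5  -4.3  50.1] ffoot [-1.   1.3 10.6] open 0.152 grip 61.3
t 17.77 foot [-50.2  -4.5  50.1] ffoot [2.6 1.6 8. ] open 0.151 grip 61.2
t 18.15 foot [-51.6  -4.7  50.1] ffoot [2.3 1.1 8.1] open 0.152 grip 61.2
t 18.52 foot [-52.2  -4.7  50.2] ffoot [6.8 1.8 4. ] open 0.152 grip 60.7
```

```bash
for i in 1 2; do echo '{"offsets":[[0,-1,0.5,0,0,0,0],[0,-2,0.5,0,0,0,0],[0,-2,0.5,0,0,0,0]]}' > path.dat && python3 jog.py path.dat>/dev/null; python3 -c "
from h import *
infoot()
p,q,o=pose();print((foot(0,0,0,-np.pi/2)[1].inv()*q).as_rotvec().round(3),o['torque'].round(2))"; done
```

```text
t 18.9 foot [-52.5  -4.8  50.2] ffoot [13.5  3.2  3.8] open 0.153 grip 60.7
[-0.009 -0.003  0.003] [ 1.26 -2.19  0.16]
t 19.27 foot [-53.2  -4.8  50.2] ffoot [17.6  4.5  5.6] open 0.154 grip 60.9
[-0.011 -0.004  0.003] [ 1.67 -2.87  0.2 ]
```

```bash
python3 -c "
from h import *
s=eyes.camera('scene');cv2.imwrite('pics/c3.png',cv2.resize(s[185:275,165:300],(800,533),interpolation=2))
P,Q=foot(-.0495,-.085,.056,0);print(proj('scene',P))"
```

```text
[191.42725156 227.94426844]
```

View pics/c3.png

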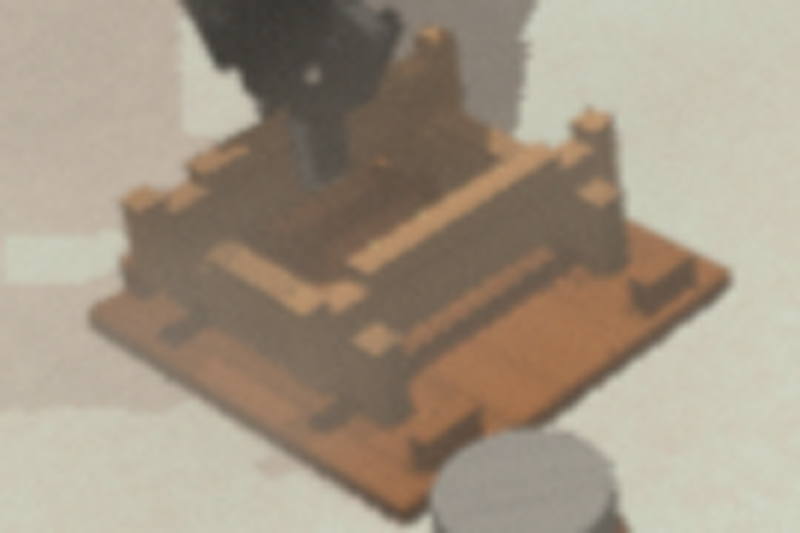

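```bash
python3 -c "
from h import *
k=800/135
for x,zs in((.041,(.074,)),(-.0525,(.074,.083,.092))):
  for z in zs:
    for y in(-.081,.075): 
      P,_=foot(x,y,z,0);print(x,z,y,((proj('scene',P)-[165,185]+.5)*k).round(0))
for y in (-.062,.062):
  for x in (-.076,.064):
    P,_=foot(x+.002,y,.052,0);print('railend',x,y,((proj('scene',P)-[165,185]+.5)*k).round(0))
"
```

```text
0.041 0.074 -0.081 [307. 302.]
0.041 0.074 0.075 [593. 122.]
-0.0525 0.074 -0.081 [155. 214.]
-0.0525 0.074 0.075 [442.  51.]
-0.0525 0.083 -0.081 [151. 196.]
-0.0525 0.083 0.075 [440.  34.]
-0.0525 0.092 -0.081 [147. 178.]
-0.0525 0.092 0.075 [438.  16.]
railend -0.076 -0.062 [170. 217.]
railend 0.064 -0.062 [395. 347.]
railend -0.076 0.062 [394.  89.]
railend 0.064 0.062 [618. 199.]
```

The picture shows the second slat riding level on the rails: near tab (140, 194) and far tab (432, 35) match the 83 mm top height. It isn't in its notches yet. I'll slide it the other way.

The manual's scale: shifts go in mm and turns go in units of 0.2 rad. Converting my numbers, 0.006 m is 6, 0.003 m is 3.

```bash
echo '{"offsets":[[0,3,0,0,0,0,0],[0,6,0,0,0,0,0],[0,6,0,0,0,0,0]]}' > path.dat && python3 jog.py path.dat>/dev/null; python3 -c "
from h import *
infoot()";for i in 1 2 3 4; do echo '{"offsets":[[0,1,0,0,0,0,0],[0,2,0,0,0,0,0],[0,2,0,0,0,0,0]]}' > path.dat && python3 jog.py path.dat>/dev/null; python3 -c "
from h import *
infoot()"; done
```

```text
t 19.7 foot [-52.2  -4.8  50. ] ffoot [-5.8  2.7 19.5] open 0.158 grip 63.1
t 20.07 foot [-51.4  -4.8  49.9] ffoot [-10.5   1.6  22.6] open 0.155 grip 63.3
t 20.45 foot [-49.3  -4.9  49.9] ffoot [-10.3   1.7  21.7] open 0.154 grip 63.4
t 20.82 foot [-47.5  -5.   49.9] ffoot [-12.1   1.4  22.5] open 0.156 grip 63.3
t 21.2 foot [-46.8  -4.9  49.9] ffoot [-17.7   0.9  26.5] open 0.16 grip 63.8
```

The lateral free range is −52.3 to −46.8 mm, exactly the 5 mm play, so the slat is already in the rails' notches in x. It must be off along foot y. I'll centre x and slide towards +y, lightly pressed.

Converted, -0.003 m is -3, -0.0015 m is -1.5.

```bash
echo '{"offsets":[[0,-1,-1.5,0,0,0,0],[0,-3,-1.5,0,0,0,0],[0,-3,-1.5,0,0,0,0]]}' > path.dat && python3 jog.py path.dat>/dev/null; python3 -c "
from h import *
infoot()";for i in 1 2 3; do echo '{"offsets":[[1,0,0,0,0,0,0],[2,0,0,0,0,0,0],[2,0,0,0,0,0,0]]}' > path.dat && python3 jog.py path.dat>/dev/null; python3 -c "
from h import *
infoot()"; done
```

```text
t 21.57 foot [-47.4  -4.8  50.2] ffoot [-2.4 -1.4  6.4] open 0.155 grip 61.1
t 21.95 foot [-47.8  -1.4  49.1] ffoot [-0.2 -0.1 -0.4] open 0.155 grip 60.1
t 22.32 foot [-47.7   0.6  49.4] ffoot [-0.2  0.6 -0.2] open 0.151 grip 60.1
t 22.7 foot [-47.5   2.1  49.7] ffoot [-1.  -0.4 -0.8] open 0.154 grip 60.1
```

Converted, -0.0018 m is -1.8, 0.005 m is 5.

```bash
echo '{"offsets":[[-1.8,-1.8,0,0,0,0,0],[-1.8,-1.8,3,0,0,0,0],[-1.8,-1.8,5,0,0,0,0],[-1.8,-1.8,5,0,0,0,0]]}' > path.dat && python3 jog.py path.dat>/dev/null; python3 -c "
from h import *
infoot()";for i in 1 2; do echo '{"offsets":[[0,0,1,0,0,0,0],[0,0,2,0,0,0,0],[0,0,2,0,0,0,0]]}' > path.dat && python3 jog.py path.dat>/dev/null; python3 -c "
from h import *
infoot()"; done
```

```text
t 23.2 foot [-49.5   0.6  44.3] ffoot [ 0.2  0.1 -0.6] open 0.152 grip 60.1
t 23.57 foot [-49.4   0.4  42.6] ffoot [ 0.3 -0.5 -0.2] open 0.155 grip 60.1
t 23.95 foot [-49.2   0.2  41.3] ffoot [-2.8  1.2  5. ] open 0.152 grip 61.2
```

```bash
echo '{"offsets":[[0,0,0,0,0,0,0.3],[0,0,0,0,0,0,0.35],[0,0,0,0,0,0,0.4],[0,0,-20,0,0,0,0.45],[0,0,-60,0,0,0,0.45],[0,0,-110,0,0,0,0.45],[0,0,-110,0,0,0,0.45]]}' > path.dat && python3 jog.py path.dat; python3 -c "
from h import *
infoot()
P,Q=rackpose('s4',.06);delta(P,Q)"
```

```text
time_s: 24.82
eef_pos: [0.4809, -0.2194, 0.1551]
eef_rot: [0.005, 0.64, 0.769, 0.0]
wrist_force: [0.4, -0.3, 0.1]
opening: 0.445
grasp_force: 0.0
t 24.82 foot [-47.2  -1.9 155.1] ffoot [ 0.3 -0.4  0.1] open 0.445 grip 0.0
d [0.315, 0.134, 0.044] r [0.3425, -0.2958, -1.4372]
```

Converted, 0.315 m is 315, 0.276 m is 276, -1.437 rad is -7.185.

```bash
echo '{"offsets":[[39,17,-10,0.215,-0.185,-0.9,0.45],[79,33,-10,0.43,-0.37,-1.8,0.45],[118,50,-10,0.64,-0.555,-2.7,0.45],[158,67,-10,0.855,-0.74,-3.6,0.45],[197,84,-10,1.07,-0.925,-4.5,0.45],[236,100,-10,1.285,-1.11,-5.4,0.45],[276,117,0,1.5,-1.295,-6.3,0.45],[315,134,44,1.7125,-1.479,-7.185,0.45],[315,134,44,1.7125,-1.479,-7.185,0.45],[315,134,44,1.7125,-1.479,-7.185,0.45]]}' > path.dat && python3 jog.py path.dat>/dev/null;echo '{"offsets":[[0,0,0,0,0,0,0.45],[0,0,0,0,0,0,0.45]]}' > path.dat && python3 jog.py path.dat
python3 - <<'E'
from h import *
delta(*rackpose('s4',-.014))
t=eyes.camera("top");s=eyes.camera("scene")
cv2.imwrite("pics/c4.png",np.vstack([cv2.resize(s[180:280,160:300],(420,300),interpolation=2),cv2.resize(t[170:290,320:488],(420,300),interpolation=2)]))
E
```

```text
time_s: 26.32
eef_pos: [0.5538, 0.1155, 0.1081]
eef_rot: [0.005, -0.033, 0.978, -0.205]
wrist_force: [0.3, -0.8, 0.7]
opening: 0.448
grasp_force: 0.0
d [-0.0022, -0.0022, 0.0729] r [0.0062, -0.0046, -0.0008]
```

View pics/c4.png

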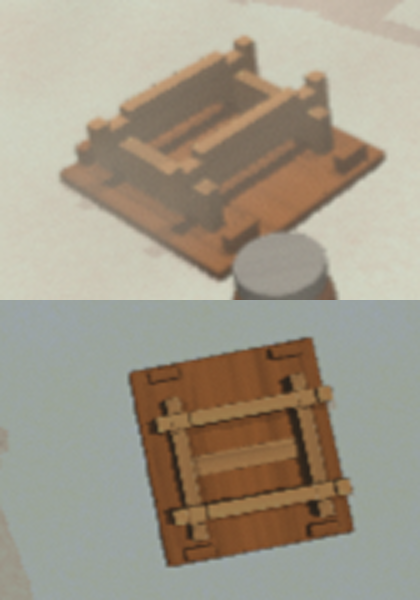

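Both longs sit home: in the lower picture they are at about (245, 410) and (260, 500), level across both rails. I'll grasp the first short slat.

```bash
echo '{"offsets":[[-2.2,-2.2,30,0.03,-0.025,-0.005,0.45],[-2.2,-2.2,55,0.03,-0.025,-0.005,0.45],[-2.2,-2.2,73,0.03,-0.025,-0.005,0.45],[-2.2,-2.2,73,0.03,-0.025,-0.005,0.45],[-2.2,-2.2,73,0.03,-0.025,-0.005,0],[-2.2,-2.2,73,0.03,-0.025,-0.005,0],[-2.2,-2.2,73,0.03,-0.025,-0.005,0],[-2.2,-2.2,73,0.03,-0.025,-0.005,0]]}' > path.dat && python3 jog.py path.dat; python3 -c "
from h import *
delta(*rackpose('s4',-.014))"; echo '{"offsets":[[0,0,-30,0,0,0,0],[0,0,-80,0,0,0,0],[0,0,-110,0,0,0,0],[0,0,-110,0,0,0,0]]}' > path.dat && python3 jog.py path.dat; python3 -c "
from h import *
P,Q=foot(-.0045,-.0625,.14,0);delta(P,Q)"
```

```text
time_s: 27.42
eef_pos: [0.5579, 0.0834, 0.043]
eef_rot: [0.007, -0.036, 0.977, -0.211]
wrist_force: [-1.2, -10.0, 5.9]
opening: 0.154
grasp_force: 59.8
d [-0.0, 0.0012, 0.0004] r [-0.0045, -0.0001, 0.003]
time_s: 27.92
eef_pos: [0.5561, 0.1318, 0.1448]
eef_rot: [0.01, -0.036, 0.977, -0.208]
wrist_force: [-0.3, -0.9, -0.7]
opening: 0.154
grasp_force: 60.2
d [0.0522, -0.3638, 0.1669] r [-0.4187, -0.0182, -0.1098]
```

```bash
echo '{"offsets":[[6.5,-45,21,-0.26,-0.01,-0.07,0],[13,-91,42,-0.525,-0.02,-0.135,0],[20,-136,63,-0.785,-0.035,-0.205,0],[26,-182,83,-1.05,-0.045,-0.275,0],[33,-227,104,-1.31,-0.055,-0.345,0],[39,-273,125,-1.57,-0.07,-0.41,0],[46,-318,146,-1.83,-0.08,-0.48,0],[52.2,-363.8,166.9,-2.0935,-0.09,-0.55,0],[52.2,-363.8,166.9,-2.0935,-0.09,-0.55,0]]}' > path.dat && python3 jog.py path.dat>/dev/null;echo '{"offsets":[[0,0,0,0,0,0,0],[0,0,0,0,0,0,0],[0,0,0,0,0,0,0]]}' > path.dat && python3 jog.py path.dat>/dev/null; python3 -c "
from h import *
infoot()
P,Q=foot(-.0045,-.0625,.083,0);delta(P,Q)"
```

```text
t 29.43 foot [ -7.5 -62.2 137.1] ffoot [-0.3 -0.2 -0.6] open 0.152 grip 60.2
d [-0.0034, -0.0003, 0.0541] r [-0.0003, -0.0079, 0.0001]
```

Converted, 0.054 m is 54, 0.05 m is 50, -0.008 rad is -0.04.

```bash
echo '{"offsets":[[-3.4,0,30,0,-0.04,0,0],[-3.4,0,50,0,-0.04,0,0],[-3.4,0,54,0,-0.04,0,0],[-3.4,0,54,0,-0.04,0,0]]}' > path.dat && python3 jog.py path.dat>/dev/null; python3 -c "
from h import *
infoot()";for i in 1 2 3 4; do echo '{"offsets":[[0,0,2,0,0,0,0],[0,0,4,0,0,0,0],[0,0,4,0,0,0,0]]}' > path.dat && python3 jog.py path.dat>/dev/null; python3 -c "
from h import *
infoot()"; done
```

```text
t 29.93 foot [ -4.9 -63.5  83.2] ffoot [-0.   0.5  0.1] open 0.153 grip 60.2
t 30.3 foot [ -4.9 -63.7  79.3] ffoot [ 0.2  0.4 -0.2] open 0.151 grip 60.2
t 30.68 foot [ -5.1 -63.5  74.8] ffoot [-0.   0.6  0.1] open 0.155 grip 60.2
t 31.05 foot [ -5.1 -63.5  70.9] ffoot [ 0.5 -0.2  0.2] open 0.156 grip 60.2
t 31.43 foot [ -5.1 -63.5  66.9] ffoot [ 0.2 -1.  -0.7] open 0.154 grip 60.2
```

Already past both intermediate levels (81 and 72 mm). On to home, expected at about 63.

```bash
for i in 1 2 3; do echo '{"offsets":[[0,0,1,0,0,0,0],[0,0,1.7,0,0,0,0],[0,0,1.7,0,0,0,0]]}' > path.dat && python3 jog.py path.dat>/dev/null; python3 -c "
from h import *
infoot()"; done
```

```text
t 31.8 foot [ -5.  -63.6  65.4] ffoot [-0.5 -0.5 -1. ] open 0.154 grip 60.2
t 32.17 foot [ -5.  -63.6  63.7] ffoot [ 0.4  1.  -0.4] open 0.153 grip 60.2
t 32.55 foot [ -4.8 -63.8  62.8] ffoot [-1.5  1.9  5.5] open 0.154 grip 61.2
```

Home, with contact at 62.8. I'll release and fetch the last short slat.

```bash
echo '{"offsets":[[0,0,0,0,0,0,0.3],[0,0,0,0,0,0,0.35],[0,0,0,0,0,0,0.4],[0,0,-20,0,0,0,0.45],[0,0,-60,0,0,0,0.45],[0,0,-100,0,0,0,0.45],[0,0,-100,0,0,0,0.45]]}' > path.dat && python3 jog.py path.dat; python3 -c "
from h import *
infoot()
P,Q=rackpose('s1',.06);delta(P,Q)"
```

```text
time_s: 33.42
eef_pos: [0.5363, -0.2742, 0.1679]
eef_rot: [0.004, -0.092, 0.996, -0.003]
wrist_force: [-0.2, 0.2, -0.8]
opening: 0.449
grasp_force: 0.0
t 33.42 foot [ -2.8 -66.  167.9] ffoot [-0.2  0.3 -0.8] open 0.449 grip 0.0
d [-0.111, 0.5822, 0.0544] r [0.4123, 0.0307, 0.1102]
```

Converted, 0.5822 m is 582.2, 0.524 m is 524, 0.412 rad is 2.06.

```bash
echo '{"offsets":[[-11,58,-10,0.205,0.015,0.055,0.45],[-22,116,-10,0.41,0.03,0.11,0.45],[-33,175,-10,0.62,0.045,0.165,0.45],[-44,233,-10,0.825,0.06,0.22,0.45],[-55,291,-10,1.03,0.075,0.275,0.45],[-67,350,-10,1.235,0.09,0.33,0.45],[-78,408,-10,1.445,0.105,0.385,0.45],[-89,466,-10,1.65,0.125,0.44,0.45],[-100,524,0,1.855,0.14,0.495,0.45],[-111,582.2,10,2.06,0.155,0.55,0.45]]}' > path.dat && python3 jog.py path.dat>/dev/null;echo '{"offsets":[[0,0,0,0,0,0,0.45],[0,0,0,0,0,0,0.45],[0,0,0,0,0,0,0.45]]}' > path.dat && python3 jog.py path.dat
python3 - <<'E'
from h import *
delta(*rackpose('s1',.03))
delta(*rackpose('s1',-.014))
E
```

```text
time_s: 35.05
eef_pos: [0.5373, 0.319, 0.1527]
eef_rot: [0.004, -0.034, 0.978, -0.205]
wrist_force: [0.5, -0.4, 0.3]
opening: 0.453
grasp_force: 0.0
d [-0.0029, 0.016, 0.0697] r [0.0069, -0.0067, 0.001]
d [-0.0032, 0.0157, 0.1137] r [0.0069, -0.0067, 0.001]
```

```bash
echo '{"offsets":[[-3,15.8,20,0.035,-0.0335,0.005,0.45],[-3,15.8,65,0.035,-0.0335,0.005,0.45],[-3,15.8,95,0.035,-0.0335,0.005,0.45],[-3,15.8,113.5,0.035,-0.0335,0.005,0.45],[-3,15.8,113.5,0.035,-0.0335,0.005,0.45],[-3,15.8,113.5,0.035,-0.0335,0.005,0],[-3,15.8,113.5,0.035,-0.0335,0.005,0],[-3,15.8,113.5,0.035,-0.0335,0.005,0],[-3,15.8,113.5,0.035,-0.0335,0.005,0]]}' > path.dat && python3 jog.py path.dat; python3 -c "
from h import *
delta(*rackpose('s1',-.014))"; echo '{"offsets":[[0,0,-30,0,0,0,0],[0,0,-80,0,0,0,0],[0,0,-110,0,0,0,0],[0,0,-110,0,0,0,0]]}' > path.dat && python3 jog.py path.dat; python3 -c "
from h import *
P,Q=foot(-.0045,.0615,.14,0);delta(P,Q)"
```

```text
time_s: 36.17
eef_pos: [0.5426, 0.2875, 0.0447]
eef_rot: [0.008, -0.035, 0.977, -0.211]
wrist_force: [-0.4, -10.0, 7.9]
opening: 0.152
grasp_force: 59.4
d [0.0007, 0.0015, 0.002] r [-0.005, 0.0015, 0.0009]
time_s: 36.67
eef_pos: [0.54, 0.3368, 0.1464]
eef_rot: [0.011, -0.035, 0.978, -0.206]
wrist_force: [-0.1, -0.8, -0.4]
opening: 0.156
grasp_force: 59.7
d [0.0645, -0.439, 0.2007] r [-0.4162, -0.0166, -0.1112]
```

Converted, -0.439 m is -439, -0.39 m is -390, -0.416 rad is -2.08.

```bash
echo '{"offsets":[[7,-49,22,-0.23,-0.01,-0.06,0],[14,-98,44,-0.46,-0.02,-0.125,0],[21,-146,67,-0.695,-0.03,-0.185,0],[29,-195,89,-0.925,-0.035,-0.245,0],[36,-244,111,-1.155,-0.045,-0.31,0],[43,-293,134,-1.385,-0.055,-0.37,0],[50,-341,156,-1.62,-0.065,-0.43,0],[57,-390,178,-1.85,-0.075,-0.495,0],[64.5,-439,200.7,-2.08,-0.083,-0.555,0],[64.5,-439,200.7,-2.08,-0.083,-0.555,0]]}' > path.dat && python3 jog.py path.dat>/dev/null;echo '{"offsets":[[0,0,0,0,0,0,0],[0,0,0,0,0,0,0],[0,0,0,0,0,0,0]]}' > path.dat && python3 jog.py path.dat>/dev/null; python3 -c "
from h import *
infoot()
P,Q=foot(-.0045,.0615,.085,0);delta(P,Q)"
```

```text
t 38.3 foot [ -7.4  61.  137.7] ffoot [-0.1  0.5 -0.6] open 0.157 grip 59.7
d [-0.0033, 0.0006, 0.0527] r [-0.0032, -0.0082, 0.0004]
```

```bash
echo '{"offsets":[[-3.3,1.2,30,-0.015,-0.04,0,0],[-3.3,1.2,50,-0.015,-0.04,0,0],[-3.3,1.2,52.7,-0.015,-0.04,0,0],[-3.3,1.2,52.7,-0.015,-0.04,0,0]]}' > path.dat && python3 jog.py path.dat>/dev/null; python3 -c "
from h import *
infoot()";for i in 1 2 3 4 ; do echo '{"offsets":[[0,0,2,0,0,0,0],[0,0,3.5,0,0,0,0],[0,0,3.5,0,0,0,0]]}' > path.dat && python3 jog.py path.dat>/dev/null; python3 -c "
from h import *
infoot()"; done
```

```text
t 38.8 foot [-4.4 60.8 85.6] ffoot [ 0.2 -0.1 -0.8] open 0.153 grip 59.7
t 39.17 foot [-4.8 60.4 81.9] ffoot [-0.4 -1.  -1.5] open 0.154 grip 59.7
t 39.55 foot [-5.  60.6 77.9] ffoot [ 0.2  0.3 -0.2] open 0.155 grip 59.7
t 39.92 foot [-5.  60.6 74.5] ffoot [ 0.1  0.2 -0.6] open 0.155 grip 59.7
t 40.3 foot [-5.  60.6 71. ] ffoot [-0.3 -0.1 -0.8] open 0.152 grip 59.7
```

```bash
for i in 1 2 3 4; do echo '{"offsets":[[0,0,1,0,0,0,0],[0,0,1.8,0,0,0,0],[0,0,1.8,0,0,0,0]]}' > path.dat && python3 jog.py path.dat>/dev/null; python3 -c "
from h import *
infoot()"; done
```

```text
t 40.67 foot [-4.9 60.5 69.3] ffoot [-0.6  0.6 -0.2] open 0.153 grip 59.7
t 41.05 foot [-5.  60.6 67.5] ffoot [ 0.2  0.3 -0.1] open 0.156 grip 59.7
t 41.42 foot [-4.9 60.6 65.7] ffoot [-0.9 -0.4 -0.3] open 0.152 grip 59.7
t 41.8 foot [-4.7 60.5 64.7] ffoot [-2.7  0.3  6.2] open 0.151 grip 60.9
```

Contact at 64.7, near the expected home level of about 64. I'll release, back off to the side and look.

```bash
echo '{"offsets":[[0,0,0,0,0,0,0.3],[0,0,0,0,0,0,0.35],[0,0,0,0,0,0,0.4],[0,0,-20,0,0,0,0.45],[0,0,-60,0,0,0,0.45],[0,0,-100,0,0,0,0.45],[0,50,-120,0,0,0,0.45],[0,110,-120,0,0,0,0.45],[0,170,-120,0,0,0,0.45],[0,230,-120,0,0,0,0.45]]}' > path.dat && python3 jog.py path.dat>/dev/null; echo '{"offsets":[[0,60,0,0,0,0,0.45],[0,120,0,0,0,0,0.45],[0,120,0,0,0,0,0.45],[0,120,0,0,0,0,0.45]]}' > path.dat && python3 jog.py path.dat
python3 - <<'E'
from h import *
t=eyes.camera("top");s=eyes.camera("scene")
cv2.imwrite("pics/c5.png",np.hstack([cv2.resize(s[180:280,160:300],(560,400),interpolation=2),cv2.resize(t[180:285,365:470],(240,240),interpolation=2).repeat(1,0)]) if 0 else np.vstack([cv2.resize(s[180:280,160:300],(420,300),interpolation=2),cv2.resize(t[170:290,320:488],(420,300),interpolation=2)]))
for nm,x,y in(("sh-",-.0045,-.0625),("sh+",-.0045,.0615)):
  for z in(.096,.105):
    for u in(-.063,.063):
      P,_=foot(x+u,y,z,0);print(nm,z,u,((proj("scene",P)-[160,180]+.5)*3).round(0))
E
```

```text
time_s: 43.55
eef_pos: [0.4472, 0.1937, 0.1837]
eef_rot: [-0.0, -0.092, 0.996, -0.0]
wrist_force: [0.0, 0.4, -1.0]
opening: 0.453
grasp_force: 0.0
sh- 0.096 -0.063 [96. 84.]
sh- 0.096 0.063 [201. 142.]
sh- 0.105 -0.063 [94. 75.]
sh- 0.105 0.063 [199. 132.]
sh+ 0.096 -0.063 [213.  20.]
sh+ 0.096 0.063 [317.  69.]
sh+ 0.105 -0.063 [211.  11.]
sh+ 0.105 0.063 [316.  60.]
```

View pics/c5.png

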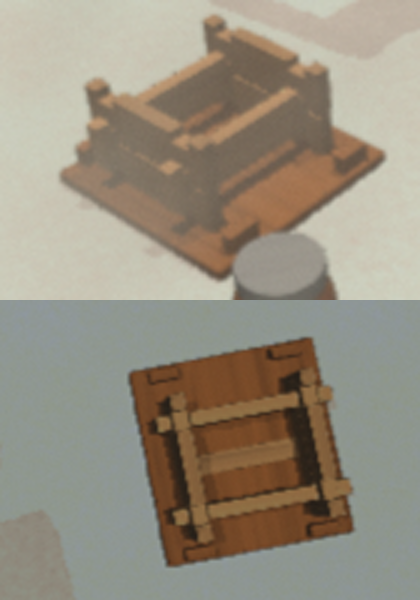

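The four short-slat tabs appear at (96, 85), (201, 142), (214, 22) and (317, 70), matching the home height to within about 2 px. Both shorts are fully seated and the bystanders are untouched.

```bash
python3 -c "
from bench import ctrl, eyes, ticket
print(ticket.hand_in())"
```

```text
the job is handed in; nothing more can be done
None
```

The pan stand is assembled and handed in at about 44 s of the 72 s: by touch and camera, all four slats are fully home in their notches, and the mug, soap bottle and jar were left alone.

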